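# Brace a loose-capped sample jar and tighten its cap

## Task

The square jar with the orange cap is not closed tight, and on the bare bench the jar just spins along with its cap. Stand it upright in the middle of the blue-walled bottle brace, fully down on the brace's floor, then turn the cap clockwise until the arrow on it points at the black mark on the jar's shoulder, and leave the jar standing there. Leave the other two jars where they are.

Things in the scene. Friction and masses are not known exactly. Their poses are not given: they have to be found in the camera images.
- jar: White square jar with orange cap. Origin: centre of its underside, z up. Body 60 x 60 mm (sides along its x, y) to a flat shoulder at 62 mm, neck 38 mm across to 68, then the round cap, 44 mm across, from 68 to 98 mm. About 0.3 kg; can be carried by the cap. A black mark lies on the shoulder's edge on its +x side. Starts upright on the bench.
- cap (a joint): Turn of the orange cap on the jar, rad, growing clockwise seen from above. Starts at 0 to 0.35; at 1.0 it is against its stop and the white arrow on its top points at the black mark; at v the arrow is (1.0 - v) rad anticlockwise of the mark. Takes 0.18 N m to turn, more than the bench's friction on the jar resists, so an unbraced jar turns too. The cap does not rise or sink.
- brace: Fixed bottle brace: aluminium plate 130 x 130 x 8 mm with two blue walls. Origin: centre of its underside, z up; the jar stands on the plate. The walls run along its x, 90 mm long, leaving a channel 66 mm wide, open at both ends; upright to 48 mm above the origin, then flaring to 88 mm apart at 59 mm. The jar fits any of four ways round and can turn about 6 degrees either way in it.
- blue_jar: Bystander with a blue cap, already tight: the same white square jar (60 x 60 mm, 98 mm tall over its cap, about 0.3 kg, origin at the centre of its underside, z up).
- grey_jar: Bystander with a grey cap, already tight: the same white square jar (60 x 60 mm, 98 mm tall over its cap, about 0.3 kg, origin at the centre of its underside, z up).
Mind the look-alikes: they are no part of the job. What is shaped like the jar but green or yellow is not meant.

How it is judged (in metres and radians):
On the way, in this order (a step that is already met when the one before it is completed fails the run):
1. the orange-capped jar stands in the brace, its cap still loose (horizontal distance between jar and brace below 0.02 m and z of jar in the frame of brace below 0.013 m and angle between jar's own z axis and vertical below 0.1 rad and value of joint cap below 0.7 rad), for 0.1 s.
2. the cap is turned tight while the jar is braced (horizontal distance between jar and brace below 0.02 m and z of jar in the frame of brace below 0.013 m and angle between jar's own z axis and vertical below 0.1 rad and value of joint cap above 0.82 rad), for 0.2 s.
At the end, for the whole second after the job is handed in: The orange-capped jar stands upright (within 6 degrees) and at rest on the brace's floor (its underside within 5 mm of it), its centre within 20 mm of the brace's centre, its cap turned to within 10 degrees of its stop (arrow at the mark); the other two jars stand within 30 mm of where they were (all of step 2 and linear speed of jar below 0.02 m/s and not ((distance of blue_jar from where it was at the start of the episode above 0.03 m or angle between blue_jar's own z axis and vertical above 0.4 rad) or (distance of grey_jar from where it was at the start of the episode above 0.03 m or angle between grey_jar's own z axis and vertical above 0.4 rad))); the robot touches nothing.
It fails at once if another jar is pushed away more than 30 mm or tipped ((distance of blue_jar from where it was at the start of the episode above 0.03 m or angle between blue_jar's own z axis and vertical above 0.4 rad) or (distance of grey_jar from where it was at the start of the episode above 0.03 m or angle between grey_jar's own z axis and vertical above 0.4 rad)).
It also fails if it takes over 48 s, if anything falls off the work surface, if the arm or the gripper's body presses on something with over 40 N, if the wrist force passes 120 N, or if a joint passes its speed limit or range.

## Robot

A 6-joint arm with a two-finger parallel gripper is mounted at the origin on the work surface. World frame = base frame: x ahead of the robot, y to its left, z up, the work surface at z = 0. Lengths are in m, angles in degrees, forces in N, time in s.
With the tool pointing down it reaches from about 0.35 to 0.95 m from the base axis. Payload 17.4 kg.
Tool frame: the origin (TCP) lies between the finger pads; the fingertips stand 8 mm ahead of it and the grasp point (between the pads) lies 11 mm behind it; z points along the fingers, x is the direction in which the jaws open and shut, and the axes are right-handed (so a half turn about z gives the same grasp; the last joint's range is limited). The gripper opens to 93 mm and grips with 3 to 60 N. Pads are 15 mm wide; open, the fingers measure 128 mm over their backs; the gripper's body (75 mm by 188 mm) begins 65 mm behind the grasp point.
Start: joints at [-67.598, 6.646, 82.598, -0, 90.757, -2.166], TCP at [0.281, -0.614, 0.227] pointing down, gripper open.
Joint ranges: [-162.19, 162.19], [-47.58, 125.68], [4.15, 143.07], [-65.23, 245.23], [0.69, 171.88], [-170.13, 170.13]. Speed limits (degrees/s): [108.29, 108.29, 127.2, 180, 180, 180].

## Interface

Orientations are given as a 3x3 rotation matrix whose columns are the frame's x, y, z axes.
In Python, from rig import bot, imaging, workorder gives the robot as it stands.
- The arm moves only by the tool servo_tool, never from a script. Its argument "deltas" is a list of rows, each a list of 2 entries, a list of its own where there are three numbers: the shift along the world's x, y, z in m, then the turn about the world's z in degrees. A call has 1 to 8 rows; each row is the pose to reach, as a shift and turn from the pose commanded when the call began; what a row does not reach only later rows make up. A row lasts 1/12 s, in which the tool goes at most 41.7 mm and 7.16 degrees, less where a joint would pass 70% of its speed; a pose out of reach is approached as far as the arm can. A call with a gripper value outside its range is refused whole. "jaw" is the opening, from -1 (shut) to 1 (fully open), set as the call begins (left out, the last holds). The fingers move at their own pace and stop on an object; the grip force is fixed at half the most. Time passes only in rows, so rows that repeat a pose let the fingers close. It gives the time, the measured TCP pose, the force and the opening at its end, in the units of the state.
- bot.sense(): the state, without advancing time (a new reading comes with each control period).
- imaging.read_camera(name): name is "side" or "top"; returns the picture (420x560x3 uint8, red, green, blue); there is no depth.
- imaging.get_calibration(name): a dict with "vfov" (degrees; the focal length in pixels is half the picture's height over the tangent of half this angle, whatever the lens; pixels are square), "cx", "cy" (the principal point, pixels), "dist" ([k1, k2, p1, p2, k3] as OpenCV has them; the pictures are not rectified), "cam_to_world" (4x4, takes a point from camera to world coordinates). Camera axes: x right, y down, z forward; pixel columns grow to the right and rows downward; lengths in m; the calibration is good to about 2 mm. A picture is of the moment at which its call begins. get_calibration takes no time and is no camera call.
- workorder.job_done(): hands the job in, once; it reports no verdict.
The state is a dict: "t": time; "q": joint angles; "joint_velocities": joint speeds; "tau": joint torques, N m; "tool_pos": TCP position; "tcp_rot": TCP orientation; "force": force on the tool from outside, world axes, zero at the start; "torque": the same for the moment, N m; "finger_gap": finger opening in m.
Only numpy, scipy, OpenCV 4.12 (cv2) and the standard library are available. Lean on these libraries where they do the work, as an engineer would, in place of code of your own. Each camera call takes 0.05 s, during which the arm holds its last target.

## Working session

There is one attempt and no reset: what is moved stays moved. The work goes in short steps, Python scripts to look and compute and a tool call to move; the robot and the scene stay as the last step left them, time stands still between calls to the robot, and variables do not carry over. Pictures are saved under pics/ and viewed, and the job is handed in when it is done.

Besides the shell and the picture viewer there is one more tool, called after "Call:" by a JSON object that holds its "op" and its "data". servo_tool: Moves the arm, as the interface text tells. Its arguments: {"type":"object","properties":{"deltas":{"type":"array","items":{"type":"array"}},"jaw":{"type":"number"}},"required":["deltas"]}

```bash
ls; mkdir -p pics; python3 - <<'E'
from rig import bot,imaging
import cv2
for n in("top","side"):
    im=imaging.read_camera(n); cv2.imwrite(f"pics/{n}0.png",im[:,:,::-1])
    c=imaging.get_calibration(n);print(n,c)
s=bot.sense();print(s)
E
```

```text
pics
top {'vfov': 57.085738141368964, 'cx': 285.1124506540983, 'cy': 212.28051245488138, 'dist': array([-0.1013906,  0.       ,  0.       ,  0.       ,  0.       ]), 'cam_to_world': array([[-0.02122113, -0.99803711,  0.05892027,  0.42086239],
       [-0.9994902 ,  0.01977212, -0.02506785,  0.07772732],
       [ 0.02385366, -0.0594222 , -0.9979479 ,  0.92387674],
       [ 0.        ,  0.        ,  0.        ,  1.        ]])}
side {'vfov': 57.46160769987768, 'cx': 283.88962829625444, 'cy': 207.46078611658962, 'dist': array([0.02051231, 0.        , 0.        , 0.        , 0.        ]), 'cam_to_world': array([[-0.81634922, -0.441278  ,  0.37262269,  0.16640783],
       [-0.57753906,  0.62901084, -0.52037871,  0.5337382 ],
       [-0.00475204, -0.64001491, -0.76834779,  0.75064223],
       [ 0.        ,  0.        ,  0.        ,  1.        ]])}
{'t': 0.1, 'q': array([-6.75970896e+01,  6.67146055e+00,  8.26306362e+01, -8.85133076e-04,
        9.07555610e+01, -2.16509325e+00]), 'joint_velocities': array([ 0.07001629, -0.04619296, -0.09783614, -0.02266836, -0.02837469,
       -0.05113501]), 'tau': array([ 2.27947407e-03, -7.22888160e+01, -6.23867583e+01,  7.80615374e-02,
        2.27469101e-02, -7.19368927e-05]), 'tool_pos': array([ 0.28057975, -0.61374277,  0.2259919 ]), 'tcp_rot': array([[ 4.15772593e-01, -9.09468522e-01, -3.97805840e-04],
       [-9.09468052e-01, -4.15772783e-01,  9.24478978e-04],
       [-1.00618137e-03, -2.25813194e-05, -9.99999494e-01]]), 'force': array([ 0.81741051,  0.10727509, -0.53039592]), 'torque': array([-0.01725   ,  0.04413629, -0.05158463]), 'finger_gap': 0.09258358048331139}
```

View pics/top0.png

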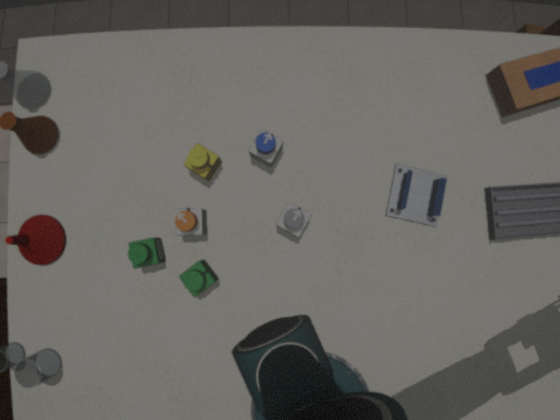

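View pics/side0.png

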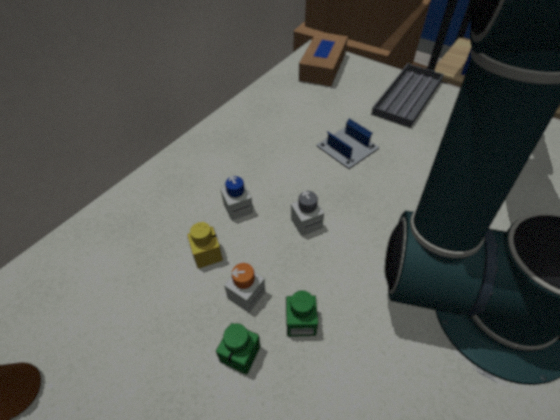

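The top view shows the orange-capped white jar at (188,221). The look-alikes are green at (145,252) and (198,277), yellow at (202,160), blue-capped at (265,145) and grey-capped at (293,220). The brace is at (417,195). Only the jar at (188,221) is white with an orange cap, so I'll confirm it in a crop.

```bash
python3 - <<'E'
import cv2,numpy as np
a=cv2.imread("pics/top0.png")
l=cv2.resize(a[195:250,160:220],(0,0),fx=6,fy=6,interpolation=cv2.INTER_CUBIC)
r=cv2.resize(a[155:235,378:458],(0,0),fx=5,fy=5,interpolation=cv2.INTER_CUBIC)
h=max(l.shape[0],r.shape[0]);o=np.zeros((h,l.shape[1]+r.shape[1],3),np.uint8)
o[:l.shape[0],:l.shape[1]]=l;o[:r.shape[0],l.shape[1]:]=r
cv2.imwrite("pics/crop.png",np.clip(o*1.4,0,255).astype(np.uint8))
E
```

```text
(no output)
```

View pics/crop.png

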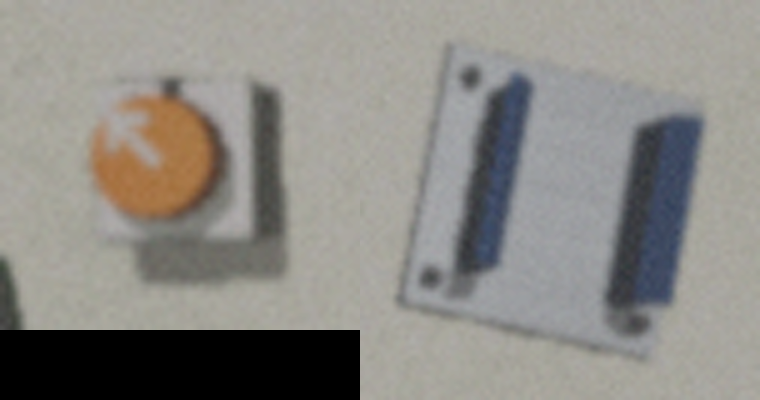

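The crop confirms it: orange round cap, white square body, black mark at the top edge at about (188.7,209), arrow roughly 45° anticlockwise of it. Next I'll fit poses from the corners, and look at the side camera crops.

```bash
cat > h.py <<'E'
import numpy as np,cv2
from rig import imaging
def cal(n):
    c=imaging.get_calibration(n);f=210/np.tan(np.radians(c["vfov"]/2))
    return np.array([[f,0,c["cx"]],[0,f,c["cy"]],[0,0,1]]),np.array(c["dist"]),np.array(c["cam_to_world"])
def proj(n,P):
    K,d,T=cal(n);W=np.linalg.inv(T);r=cv2.Rodrigues(W[:3,:3])[0]
    return cv2.projectPoints(np.array(P,float).reshape(-1,1,3),r,W[:3,3],K,d)[0].reshape(-1,2)
def unproj(n,px,z):
    K,d,T=cal(n);u=cv2.undistortPoints(np.array(px,float).reshape(-1,1,2),K,d).reshape(-1,2)
    D=np.c_[u,np.ones(len(u))]@T[:3,:3].T;z=np.broadcast_to(z,len(u))
    return T[:3,3]+D*((z-T[2,3])/D[:,2])[:,None]
def orange(n,im=None):
    im=imaging.read_camera(n) if im is None else im
    h=cv2.cvtColor(im,cv2.COLOR_RGB2HSV);m=((h[...,0]<17)&(h[...,1]>130)&(h[...,2]>80)).astype(np.uint8)
    return im,m
E
python3 - <<'E'
from h import *
c=lambda L:[(x/6+160-.5+.08,y/6+195-.5+.08) for x,y in L]
J=unproj("top",c([(97,78),(253,78),(253,241),(102,243),(172,82),(155,158)]),[.062]*5+[.098])
print(J.round(4))
b=lambda L:[((x-360)/5+378-.4,y/5+155-.4) for x,y in L]
B=unproj("top",b([(448,42),(703,105),(645,357),(400,303)]),.008);print(B.round(4),B.mean(0))
for k in range(4):
    e=B[(k+1)%4]-B[k];print(np.linalg.norm(e),np.degrees(np.arctan2(e[1],e[0])))
a=cv2.imread("pics/side0.png")
# other jars approx
print(unproj("top",[(198,158),(265,143),(142,254),(193,282),(293,218)],.09).round(3))
l=cv2.resize(a[250:320,210:280],(0,0),fx=5,fy=5,interpolation=cv2.INTER_CUBIC)
r=cv2.resize(a[110:180,308:388],(0,0),fx=5,fy=5,interpolation=cv2.INTER_CUBIC)
cv2.imwrite("pics/crops.png",np.clip(np.hstack([l,r])*1.4,0,255).astype(np.uint8))
E
```

```text
[[0.4872 0.3011 0.062 ]
 [0.486  0.2424 0.062 ]
 [0.4253 0.243  0.062 ]
 [0.4256 0.2995 0.062 ]
 [0.4851 0.2728 0.062 ]
 [0.4553 0.271  0.098 ]]
[[ 0.5899 -0.2161  0.008 ]
 [ 0.5576 -0.344   0.008 ]
 [ 0.4343 -0.3083  0.008 ]
 [ 0.4631 -0.1871  0.008 ]] [ 0.51121623 -0.26388692  0.008     ]
0.13191978140611882 -104.18679193837201
0.12833533620638243 163.8402923147053
0.12457329545694182 76.63168347152371
0.13007199371868805 -12.891198132259326
[[0.593 0.245 0.09 ]
 [0.623 0.098 0.09 ]
 [0.386 0.369 0.09 ]
 [0.324 0.258 0.09 ]
 [0.457 0.04  0.09 ]]
```

View pics/crops.png

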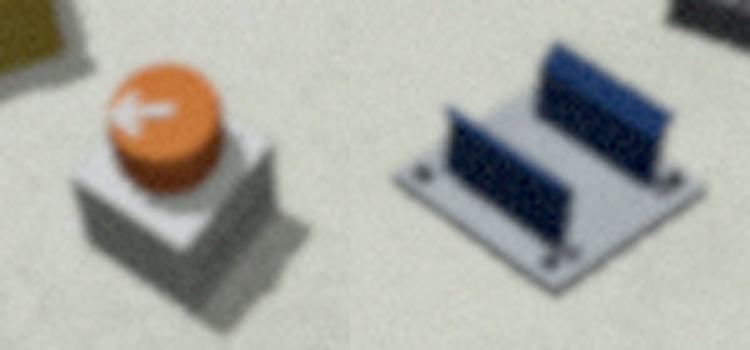

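The side crop shows the jar shoulder corners (crop px (75,180), (185,248), (272,150)) and the plate corners (393,180), (555,293), (706,190). I'll fit both views jointly.

```bash
python3 - <<'E'
from h import *
from scipy.optimize import least_squares
c=lambda L:np.array([(x/6+160-.42,y/6+195-.42) for x,y in L])
b=lambda L:np.array([((x-360)/5+378-.4,y/5+155-.4) for x,y in L])
sj=lambda L:np.array([(x/5+210-.4,y/5+250-.4) for x,y in L])
sb=lambda L:np.array([((x-350)/5+308-.4,y/5+110-.4) for x,y in L])
def fit(h,z,top,tl,side,sl,x0):
    def res(p):
        cc,s=np.cos(p[2]),np.sin(p[2])
        f=lambda l:[(p[0]+h*(cc*a-s*d),p[1]+h*(s*a+cc*d),z) for a,d in l]
        return np.r_[(proj("top",f(tl))-top).ravel(),(proj("side",f(sl))-side).ravel()]
    r=least_squares(res,x0,loss="soft_l1");print(r.x[:2],np.degrees(r.x[2]));print(r.fun.round(1))
# labels (sx,sy) in obj frame
fit(.03,.062,c([(253,78),(253,241),(102,243)]),[(1,-1),(-1,-1),(-1,1)],sj([(75,180),(185,248),(272,150)]),[(1,1),(-1,1),(-1,-1)],[.456,.2715,0])
# verify side label order
print(proj("side",[(.486,.3015,.062),(.426,.3015,.062),(.426,.2415,.062),(.486,.2415,.062)]))
print(sj([(75,180),(185,248),(272,150)]))
print(proj("side",[(.59,-.216,.008),(.463,-.187,.008),(.4343,-.308,.008)]),sb([(393,180),(555,293),(706,190)]))
fit(.065,.008,b([(448,42),(703,105),(645,357),(400,303)]),[(1,1),(1,-1),(-1,-1),(-1,1)],sb([(393,180),(555,293),(706,190)]),[(1,1),(-1,1),(-1,-1)],[.511,-.264,-.25])
im=cv2.imread("pics/top0.png")[:,:,::-1]
for n in("top","side"):
    im=np.ascontiguousarray(cv2.imread(f"pics/{n}0.png")[:,:,::-1]);_,m=orange(n,im)
    if n=="top": m[:200]=0;m[240:]=0;m[:,:165]=0;m[:,220:]=0;ys,xs=np.nonzero(m);print(len(xs),xs.min(),xs.max(),ys.min(),ys.max(),unproj(n,[((xs.min()+xs.max())/2,(ys.min()+ys.max())/2)],.095))
E
```

```text
[0.45471351 0.2718856 ] 1.156858251721752
[-0.   0.3  0.8 -0.  -0.8  0.7 -1.9 -0.7 -0.2  1.2  0.6 -1.9]
[[222.28877791 284.09139359]
 [245.60532227 299.99228707]
 [264.24303954 277.6211964 ]
 [241.33040176 262.97445557]]
[[224.6 285.6]
 [246.6 299.2]
 [264.  279.6]]
[[314.9841291  144.67300845]
 [348.37978179 167.9197538 ]
 [377.69946769 147.784933  ]] [[316.2 145.6]
 [348.6 168.2]
 [378.8 147.6]]
[ 0.51052892 -0.2641728 ] -13.744926319796743
[ 0.2  0.3 -0.5 -0.3  1.4  0.9 -0.6  0.1 -0.9 -0.9 -0.4  0.   0.2 -0.2]
202 176 194 212 230 [[0.4552887 0.2725724 0.095    ]]
```

Call:
{"op": "servo_tool", "data": {"deltas": [[[0.02,0.03,0],0],[[0.04,0.06,0],0],[[0.06,0.09,0],0],[[0.08,0.12,0],0],[[0.1,0.15,0],0],[[0.12,0.18,0],0],[[0.14,0.21,0],0],[[0.16,0.24,0],0]], "jaw": 0.6}}

```text
t: 0.77
tool_pos: [0.4412, -0.3722, 0.2264]
tcp_rot: [[0.416, -0.91, -0.0], [-0.91, -0.416, 0.0], [-0.0, 0.0, -1.0]]
force: [0.6, 0.1, -0.2]
finger_gap: 0.0745
```

Call:
{"op": "servo_tool", "data": {"deltas": [[[0.002,0.035,0],0],[[0.004,0.07,0],0],[[0.006,0.105,0],0],[[0.008,0.14,0],0],[[0.01,0.175,0],0],[[0.012,0.21,0],0],[[0.014,0.245,0],0],[[0.014,0.28,0],0]]}}

```text
t: 1.43
tool_pos: [0.4543, -0.0923, 0.2265]
tcp_rot: [[0.416, -0.91, -0.0], [-0.91, -0.416, 0.0], [-0.0, 0.0, -1.0]]
force: [0.7, 0.7, 0.1]
finger_gap: 0.0747
```

Call:
{"op": "servo_tool", "data": {"deltas": [[[0,0.035,0],0],[[0,0.07,0],0],[[0,0.105,0],0],[[0,0.14,0],0],[[0,0.175,0],0],[[0,0.21,0],0],[[0,0.245,0],0],[[0,0.28,0],0]]}}

```text
t: 2.1
tool_pos: [0.4541, 0.1879, 0.2266]
tcp_rot: [[0.416, -0.909, 0.0], [-0.909, -0.416, 0.0], [0.0, -0.0, -1.0]]
force: [0.2, -0.6, -0.5]
finger_gap: 0.0744
```

Call:
{"op": "servo_tool", "data": {"deltas": [[[0,0.03,-0.01],0],[[0,0.06,-0.02],0],[[0,0.086,-0.03],0],[[0,0.086,-0.03],0],[[0,0.086,-0.03],0]]}}

```text
t: 2.52
tool_pos: [0.4541, 0.2728, 0.1956]
tcp_rot: [[0.418, -0.909, -0.002], [-0.909, -0.418, -0.001], [0.0, 0.002, -1.0]]
force: [0.4, -0.3, -0.0]
finger_gap: 0.0747
```

Call:
{"op": "servo_tool", "data": {"deltas": [[[0,0,-0.025],0],[[0,0,-0.05],0],[[0,0,-0.075],0],[[0,0,-0.095],0],[[0,0,-0.11],0],[[0,0,-0.12],0],[[0,0,-0.12],0],[[0,0,-0.12],0]]}}

```text
t: 3.18
tool_pos: [0.4549, 0.2716, 0.0773]
tcp_rot: [[0.415, -0.91, 0.0], [-0.91, -0.415, 0.0], [0.0, -0.0, -1.0]]
force: [0.0, -0.1, 0.3]
finger_gap: 0.0744
```

Call:
{"op": "servo_tool", "data": {"deltas": [[[0,0,0],0],[[0,0,0],0],[[0,0,0],0],[[0,0,0],0],[[0,0,0],0],[[0,0,0],0]], "jaw": -1}}

```text
t: 3.68
tool_pos: [0.4548, 0.2721, 0.0769]
tcp_rot: [[0.416, -0.909, 0.0], [-0.909, -0.416, -0.0], [0.0, -0.0, -1.0]]
force: [0.1, -1.9, 4.5]
finger_gap: 0.0437
```

Call:
{"op": "servo_tool", "data": {"deltas": [[[0,0,0.005],0],[[0,0,0.015],0],[[0,0,0.03],0],[[0,0,0.055],0],[[0,0,0.08],0],[[0,0,0.1],0],[[0,0,0.11],0],[[0,0,0.11],0]]}}

```text
t: 4.35
tool_pos: [0.4553, 0.2725, 0.1894]
tcp_rot: [[0.416, -0.909, 0.003], [-0.909, -0.416, 0.002], [-0.0, -0.004, -1.0]]
force: [-0.8, -0.1, -1.6]
finger_gap: 0.0438
```

```bash
python3 - <<'E'
from h import *
im=imaging.read_camera("side");cv2.imwrite("pics/s1.png",im[:,:,::-1])
E
```

```text
(no output)
```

View pics/s1.png

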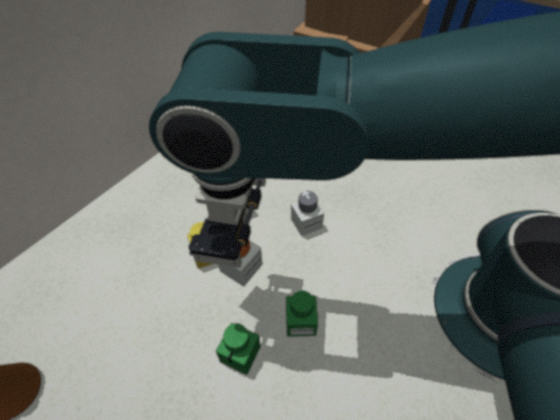

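The jar is lifted in the gripper, hanging level around (245,258), and the others are in place. Carrying it over high.

Call:
{"op": "servo_tool", "data": {"deltas": [[[0,0,0.02],0],[[0,-0.01,0.04],0],[[0,-0.03,0.06],-1],[[0.003,-0.055,0.06],-2],[[0.006,-0.085,0.06],-4],[[0.01,-0.115,0.06],-6],[[0.014,-0.145,0.06],-8],[[0.02,-0.175,0.06],-10]]}}

```text
t: 5.07
tool_pos: [0.474, 0.0957, 0.245]
tcp_rot: [[0.25, -0.968, -0.002], [-0.968, -0.25, -0.0], [-0.0, 0.002, -1.0]]
force: [0.9, 0.4, -2.7]
finger_gap: 0.0433
```

Call:
{"op": "servo_tool", "data": {"deltas": [[[0.005,-0.03,0],-1],[[0.01,-0.06,0],-2],[[0.015,-0.09,0],-3],[[0.02,-0.12,0],-4],[[0.025,-0.15,0],-4],[[0.028,-0.18,0],-4],[[0.03,-0.21,0],-4],[[0.032,-0.24,0],-4]]}}

```text
t: 5.73
tool_pos: [0.5062, -0.1444, 0.2447]
tcp_rot: [[0.183, -0.983, -0.002], [-0.983, -0.183, 0.001], [-0.001, 0.002, -1.0]]
force: [0.4, 0.1, -2.2]
finger_gap: 0.0434
```

Call:
{"op": "servo_tool", "data": {"deltas": [[[0.002,-0.03,0],0],[[0.003,-0.06,0],0],[[0.004,-0.085,0],0],[[0.004,-0.105,0],0],[[0.004,-0.117,0],0],[[0.004,-0.121,0],0],[[0.004,-0.121,0],0],[[0.004,-0.121,0],0]]}}

```text
t: 6.4
tool_pos: [0.5106, -0.2631, 0.2461]
tcp_rot: [[0.184, -0.983, -0.001], [-0.983, -0.184, 0.001], [-0.001, 0.0, -1.0]]
force: [0.2, 0.3, -1.5]
finger_gap: 0.0437
```

Call:
{"op": "servo_tool", "data": {"deltas": [[[0,0,-0.02],0],[[0,0,-0.04],0],[[0,0,-0.06],0],[[0,0,-0.075],0],[[0,0,-0.085],0],[[0,0,-0.09],0],[[0,0,-0.09],0],[[0,0,-0.09],0]]}}

```text
t: 7.07
tool_pos: [0.5109, -0.2638, 0.1574]
tcp_rot: [[0.184, -0.983, 0.001], [-0.983, -0.184, -0.0], [0.0, -0.001, -1.0]]
force: [0.5, 0.6, -2.0]
finger_gap: 0.0436
```

```bash
python3 - <<'E'
from h import *
out=[]
for n,(x,y) in(("side",(345,115)),("top",(417,190))):
    im=imaging.read_camera(n)[:,:,::-1];out.append(cv2.resize(im[y-60:y+60,x-65:x+65],(390,360),interpolation=cv2.INTER_CUBIC))
cv2.imwrite("pics/s2.png",np.clip(np.hstack(out)*1.4,0,255).astype(np.uint8))
E
```

```text
(no output)
```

View pics/s2.png

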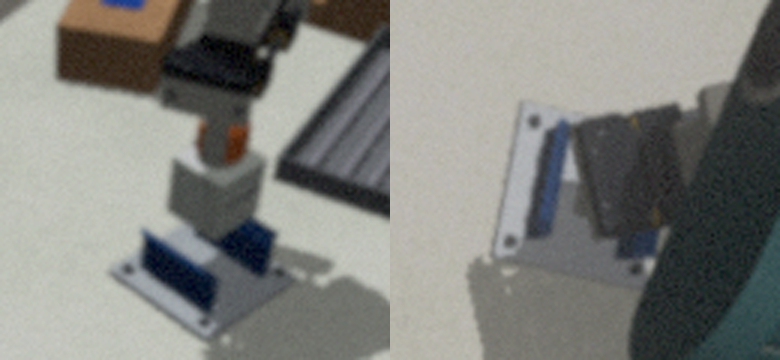

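```bash
python3 - <<'E'
from h import *
a=cv2.imread("pics/s2.png").copy()
from rig import bot
p=bot.sense()["tool_pos"];print(p)
for yaw,col in((-13.7,(0,255,0)),(-5,(0,0,255)),(-22,(255,0,255))):
    t=np.radians(yaw);R=np.array([[np.cos(t),-np.sin(t)],[np.sin(t),np.cos(t)]])
    q=(R@(.03*np.array([(1,1),(-1,1),(-1,-1),(1,-1)]).T)).T+p[:2]
    for z in(p[2]-.077,p[2]-.015):
        u=(proj("side",np.c_[q,np.full(4,z)])-[280,55]+.5)*3
        cv2.polylines(a,[u.round().astype(int)],True,col,1)
cv2.imwrite("pics/s2b.png",cv2.resize(a[100:330,:390],(0,0),fx=2,fy=2))
E
```

```text
[ 0.51105083 -0.26405501  0.15783454]
```

View pics/s2b.png

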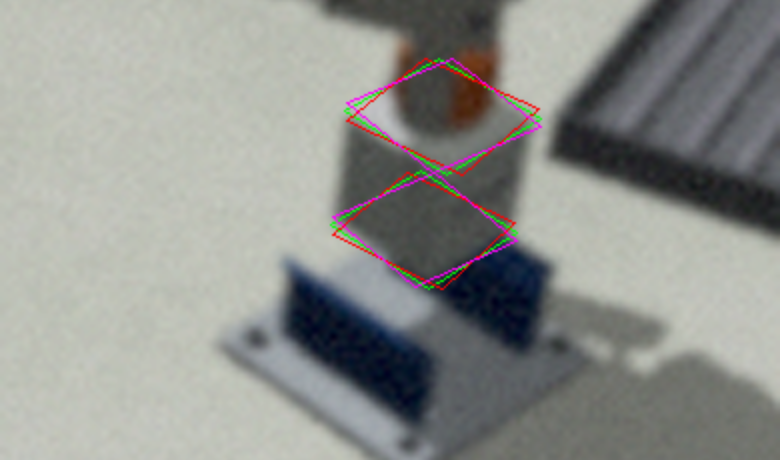

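Within about a pixel of the prediction. Descending in stages, checking force.

Call:
{"op": "servo_tool", "data": {"deltas": [[[0,0,-0.01],0],[[0,0,-0.02],0],[[0,0,-0.028],0],[[0,0,-0.034],0],[[0,0,-0.04],0],[[0,0,-0.044],0]]}}

```text
t: 7.67
tool_pos: [0.5104, -0.2638, 0.1115]
tcp_rot: [[0.183, -0.983, -0.001], [-0.983, -0.183, 0.0], [-0.001, 0.001, -1.0]]
force: [0.2, -0.8, -2.9]
finger_gap: 0.0435
```

Call:
{"op": "servo_tool", "data": {"deltas": [[[0,0,-0.004],0],[[0,0,-0.008],0],[[0,0,-0.012],0],[[0,0,-0.016],0],[[0,0,-0.02],0],[[0,0,-0.023],0]]}}

```text
t: 8.17
tool_pos: [0.5106, -0.2639, 0.0892]
tcp_rot: [[0.183, -0.983, -0.0], [-0.983, -0.183, 0.0], [-0.0, 0.0, -1.0]]
force: [-0.3, -0.2, -2.2]
finger_gap: 0.0436
```

Call:
{"op": "servo_tool", "data": {"deltas": [[[0,0,-0.002],0],[[0,0,-0.003],0],[[0,0,-0.004],0],[[0,0,-0.005],0],[[0,0,-0.005],0]]}}

```text
t: 8.58
tool_pos: [0.5108, -0.264, 0.085]
tcp_rot: [[0.183, -0.983, 0.0], [-0.983, -0.183, -0.0], [0.0, -0.0, -1.0]]
force: [-0.7, -0.1, -0.7]
finger_gap: 0.0438
```

Call:
{"op": "servo_tool", "data": {"deltas": [[[0,0,-0.0005],0],[[0,0,-0.001],0],[[0,0,-0.001],0],[[0,0,-0.001],0]]}}

```text
t: 8.92
tool_pos: [0.5109, -0.2643, 0.0848]
tcp_rot: [[0.183, -0.983, 0.001], [-0.983, -0.183, -0.001], [0.001, -0.001, -1.0]]
force: [-3.4, -0.0, 8.8]
finger_gap: 0.0436
```

Seated on the floor (8.8 N contact at the expected height). Now turning the cap clockwise.

Call:
{"op": "servo_tool", "data": {"deltas": [[[0,0,0],-4],[[0,0,0],-8],[[0,0,0],-12],[[0,0,0],-16],[[0,0,0],-20],[[0,0,0],-24],[[0,0,0],-28],[[0,0,0],-32]]}}

```text
t: 9.58
tool_pos: [0.5109, -0.2641, 0.0847]
tcp_rot: [[-0.368, -0.93, 0.001], [-0.93, 0.368, -0.001], [0.0, -0.001, -1.0]]
force: [-1.9, 0.4, 7.1]
finger_gap: 0.0438
```

```bash
python3 -c "
from rig import bot;s=bot.sense();print(s['torque'],s['force'],s['tool_pos'],s['q'])"
```

```text
[0.34160057 0.40910154 0.14434435] [-1.85001772  0.3636067   7.12831898] [ 0.51093468 -0.26409101  0.08470762] [-2.98744090e+01 -1.51260297e+00  1.04436812e+02 -3.19814612e-04
  7.70095924e+01  8.17475566e+01]
```

Call:
{"op": "servo_tool", "data": {"deltas": [[[0,0,0],-4],[[0,0,0],-8],[[0,0,0],-12],[[0,0,0],-14],[[0,0,0],-14]]}}

```text
t: 10.0
tool_pos: [0.5106, -0.2647, 0.0847]
tcp_rot: [[-0.582, -0.814, 0.0], [-0.814, 0.582, -0.002], [0.001, -0.001, -1.0]]
force: [-5.7, -3.2, 6.8]
finger_gap: 0.0437
```

```bash
python3 -c "
from rig import bot;s=bot.sense();print(s['torque'],s['force'],s['tool_pos'],s['q'])"
```

```text
[-0.65285997  0.89121522  0.35373139] [-5.67051505 -3.19382066  6.80577068] [ 0.51063795 -0.2646603   0.08465858] [-2.98947447e+01 -1.50955037e+00  1.04438648e+02 -8.77178498e-02
  7.70024742e+01  9.56846078e+01]
```

Call:
{"op": "servo_tool", "data": {"deltas": [[[0,0,0],-2],[[0,0,0],-4],[[0,0,0],-6],[[0,0,0],-6]]}}

```text
t: 10.33
tool_pos: [0.5104, -0.2657, 0.0849]
tcp_rot: [[-0.663, -0.748, 0.0], [-0.748, 0.663, -0.004], [0.003, -0.003, -1.0]]
force: [-6.7, -11.0, 8.1]
finger_gap: 0.0439
```

```bash
python3 -c "
from rig import bot;s=bot.sense();print(s['torque'],s['force'],s['tool_pos'],s['q'])"
```

```text
[-2.33845468  1.32524922  0.50216076] [ -6.74871714 -10.9943433    8.10143723] [ 0.51042046 -0.26574918  0.08491794] [-29.93953386  -1.5157697  104.41959289  -0.20819209  76.97157569
 101.66490406]
```

Torque rose to 0.5 N m, well above the cap's 0.18, so it's probably at the stop. I'll release, clear the view and look.

Call:
{"op": "servo_tool", "data": {"deltas": [[[0,0,0],0],[[0,0,0],0],[[0,0,0],0],[[0,0,0],0],[[0,0,0.01],0],[[0,0,0.035],0],[[0,0,0.07],0],[[0,0,0.1],0]], "jaw": 0.6}}

```text
t: 11.0
tool_pos: [0.5105, -0.2637, 0.1859]
tcp_rot: [[-0.662, -0.75, 0.0], [-0.75, 0.662, 0.0], [-0.0, 0.0, -1.0]]
force: [0.7, 0.2, 0.9]
finger_gap: 0.0746
```

Call:
{"op": "servo_tool", "data": {"deltas": [[[0,0.03,0.01],0],[[0,0.06,0.02],0],[[0,0.09,0.02],0],[[0,0.12,0.02],0],[[0,0.15,0.02],0],[[0,0.18,0.02],0],[[0,0.2,0.02],0],[[0,0.2,0.02],0]]}}

```text
t: 11.67
tool_pos: [0.5105, -0.0608, 0.2046]
tcp_rot: [[-0.66, -0.752, 0.001], [-0.752, 0.66, 0.001], [-0.001, -0.0, -1.0]]
force: [1.0, -0.7, -0.0]
finger_gap: 0.0746
```

```bash
python3 - <<'E'
from h import *
out=[]
for n,(x,y) in(("side",(345,140)),("top",(417,190))):
    im=imaging.read_camera(n)[:,:,::-1];cv2.imwrite(f"pics/{n}3.png",im);out.append(cv2.resize(im[y-40:y+40,x-40:x+40],(400,400),interpolation=cv2.INTER_CUBIC))
cv2.imwrite("pics/s3.png",np.clip(np.hstack(out)*1.4,0,255).astype(np.uint8))
E
```

```text
(no output)
```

View pics/s3.png

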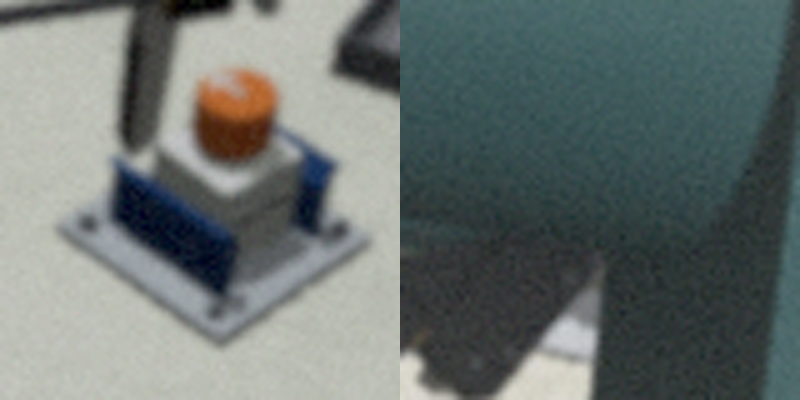

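The jar stands upright and down in the brace, clear of the gripper. The arm blocks the top view, so I'm moving further aside.

Call:
{"op": "servo_tool", "data": {"deltas": [[[0,0.03,0.01],0],[[0,0.06,0.02],0],[[0,0.09,0.02],0],[[0,0.12,0.02],0],[[0,0.15,0.02],0],[[0,0.18,0.02],0],[[0,0.21,0.02],0],[[0,0.24,0.02],0]]}}

```text
t: 12.43
tool_pos: [0.5109, 0.1766, 0.224]
tcp_rot: [[-0.663, -0.749, 0.0], [-0.749, 0.663, -0.0], [-0.0, -0.0, -1.0]]
force: [0.6, -0.4, 0.0]
finger_gap: 0.0741
```

```bash
python3 - <<'E'
from h import *
out=[]
for n,(x,y) in(("side",(350,130)),("top",(417,195))):
    im=imaging.read_camera(n)[:,:,::-1];cv2.imwrite(f"pics/{n}4.png",im);out.append(cv2.resize(im[y-25:y+25,x-25:x+25],(400,400),interpolation=cv2.INTER_CUBIC))
cv2.imwrite("pics/s4.png",np.clip(np.hstack(out)*1.4,0,255).astype(np.uint8))
E
```

```text
(no output)
```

View pics/s4.png

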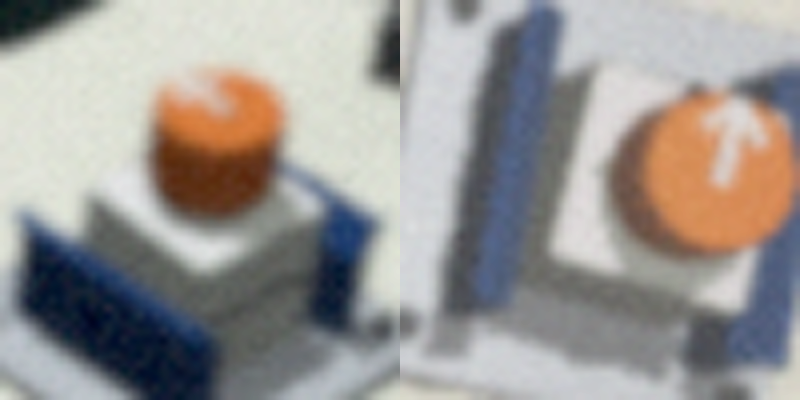

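```bash
python3 - <<'E'
from h import *
im=np.ascontiguousarray(cv2.imread("pics/top4.png")[:,:,::-1])
f=lambda L:[((x-400)/8+392-.44,y/8+170-.44) for x,y in L]
E=unproj("top",f([(550,250),(595,65),(550,255),(745,312),(700,88)]),.07)
g=lambda e:np.degrees(np.arctan2(e[1],e[0]))
print("edge",g(E[1]-E[0]),g(E[3]-E[2])+90,E[4])
A=unproj("top",f([(722,185),(738,97)]),.106);print("arrow manual",g(A[1]-A[0]))
_,m=orange("top",im);m2=np.zeros_like(m);m2[170:215,405:455]=m[170:215,405:455]
c=max(cv2.findContours(m2,0,2)[0],key=cv2.contourArea);h=cv2.convexHull(c);full=np.zeros_like(m);cv2.fillPoly(full,[h],1)
# arrow pixels: low saturation inside hull
hs=cv2.cvtColor(im,cv2.COLOR_RGB2HSV);w=(full>0)&(hs[...,1]<110);ys,xs=np.nonzero(w);print(list(zip(xs,ys)))
wt=np.clip(im[ys,xs,2].astype(float)-50,0,None)
P=unproj("top",np.c_[xs,ys],.106)[:,:2];mu=np.average(P,axis=0,weights=wt);C=np.cov((P-mu).T,aweights=wt);v=np.linalg.eigh(C)[1][:,1];print("pca",g(v),mu)
print("cap ctr",cv2.minEnclosingCircle(h))
for q in range(-10,11,10):pass
E
```

```text
edge -16.510638196465962 -16.930370443468334 [ 0.53728024 -0.27384817  0.07      ]
arrow manual -13.443653480588823
[(np.int64(431), np.int64(183)), (np.int64(432), np.int64(183)), (np.int64(429), np.int64(184)), (np.int64(430), np.int64(184)), (np.int64(431), np.int64(184)), (np.int64(432), np.int64(184)), (np.int64(433), np.int64(184)), (np.int64(434), np.int64(184)), (np.int64(429), np.int64(185)), (np.int64(430), np.int64(185)), (np.int64(431), np.int64(185)), (np.int64(432), np.int64(185)), (np.int64(433), np.int64(185)), (np.int64(434), np.int64(185)), (np.int64(435), np.int64(185)), (np.int64(436), np.int64(185)), (np.int64(430), np.int64(186)), (np.int64(431), np.int64(186)), (np.int64(432), np.int64(186)), (np.int64(433), np.int64(186)), (np.int64(434), np.int64(186)), (np.int64(435), np.int64(186)), (np.int64(436), np.int64(186)), (np.int64(437), np.int64(186)), (np.int64(431), np.int64(187)), (np.int64(432), np.int64(187)), (np.int64(433), np.int64(187)), (np.int64(434), np.int64(187)), (np.int64(435), np.int64(187)), (np.int64(436), np.int64(187)), (np.int64(437), np.int64(187)), (np.int64(431), np.int64(188)), (np.int64(432), np.int64(188)), (np.int64(433), np.int64(188)), (np.int64(434), np.int64(188)), (np.int64(435), np.int64(188)), (np.int64(436), np.int64(188)), (np.int64(437), np.int64(188)), (np.int64(431), np.int64(189)), (np.int64(432), np.int64(189)), (np.int64(433), np.int64(189)), (np.int64(434), np.int64(189)), (np.int64(431), np.int64(190)), (np.int64(432), np.int64(190)), (np.int64(433), np.int64(190)), (np.int64(434), np.int64(190)), (np.int64(431), np.int64(191)), (np.int64(432), np.int64(191)), (np.int64(433), np.int64(191)), (np.int64(431), np.int64(192)), (np.int64(432), np.int64(192)), (np.int64(433), np.int64(192)), (np.int64(432), np.int64(193))]
pca 169.4158207526263 [ 0.51800838 -0.26714048]
cap ctr ((431.0714416503906, 191.14285278320312), 9.374673843383789)
```

View pics/top4.png

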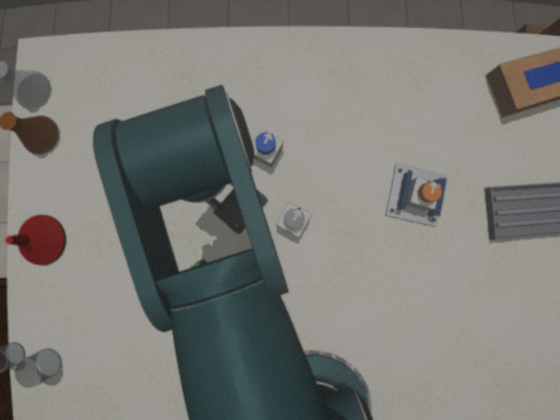

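The top view shows the jar in the brace at (427,192), with blue at (265,145) and grey at (293,220) not moved. Jar yaw reads about -17° and the arrow -11° to -13°, so it may be 3–8° short, which is marginal against the 10° allowance. I'll regrip and turn further for margin.

Call:
{"op": "servo_tool", "data": {"deltas": [[[0,-0.03,0],0],[[0,-0.06,0],0],[[0,-0.09,0],0],[[0,-0.12,0],0],[[0,-0.15,0],0],[[0,-0.18,0],0],[[0,-0.21,0],0],[[0,-0.24,0],0]]}}

```text
t: 13.2
tool_pos: [0.5102, -0.0668, 0.224]
tcp_rot: [[-0.663, -0.749, 0.0], [-0.749, 0.663, -0.0], [0.0, -0.0, -1.0]]
force: [1.0, 0.2, 0.4]
finger_gap: 0.0744
```

Call:
{"op": "servo_tool", "data": {"deltas": [[[0,-0.03,0],0],[[0,-0.06,0],0],[[0,-0.09,0],0],[[0,-0.12,0],0],[[0,-0.15,0],0],[[0,-0.18,0],0],[[0,-0.2,0],0],[[0,-0.2,0],0]]}}

```text
t: 13.87
tool_pos: [0.5095, -0.2684, 0.2234]
tcp_rot: [[-0.665, -0.747, -0.001], [-0.747, 0.665, -0.001], [0.001, 0.0, -1.0]]
force: [-0.5, -0.5, 0.0]
finger_gap: 0.0743
```

Call:
{"op": "servo_tool", "data": {"deltas": [[[0,0,-0.03],0],[[0,0,-0.06],0],[[0,0,-0.09],0],[[0,0,-0.115],0],[[0,0,-0.13],0],[[0,0,-0.137],0],[[0,0,-0.137],0],[[0,0,-0.137],0]]}}

```text
t: 14.53
tool_pos: [0.5107, -0.2644, 0.0876]
tcp_rot: [[-0.662, -0.749, 0.0], [-0.749, 0.662, -0.0], [-0.0, -0.001, -1.0]]
force: [0.6, -0.0, 0.4]
finger_gap: 0.0745
```

Call:
{"op": "servo_tool", "data": {"deltas": [[[0,0,0],0],[[0,0,0],0],[[0,0,0],0],[[0,0,0],0],[[0,0,0],0],[[0,0,0],0]], "jaw": -1}}

```text
t: 15.03
tool_pos: [0.5107, -0.2642, 0.087]
tcp_rot: [[-0.662, -0.75, 0.0], [-0.75, 0.662, -0.001], [0.0, -0.001, -1.0]]
force: [-1.6, -3.2, 2.0]
finger_gap: 0.0432
```

Call:
{"op": "servo_tool", "data": {"deltas": [[[0,0,0],-3],[[0,0,0],-6],[[0,0,0],-8],[[0,0,0],-8]]}}

```text
t: 15.37
tool_pos: [0.5101, -0.2656, 0.0873]
tcp_rot: [[-0.761, -0.649, -0.001], [-0.649, 0.761, -0.004], [0.003, -0.002, -1.0]]
force: [-6.5, -12.8, 4.3]
finger_gap: 0.0436
```

```bash
python3 -c "
from rig import bot;s=bot.sense();print(s['torque'],s['force'],s['tool_pos'],s['q'])"
```

```text
[-2.60518813  1.49539879  0.44265592] [ -6.52588225 -12.84074366   4.30705809] [ 0.51006912 -0.26564203  0.08725443] [-29.94008739  -1.62508285 104.29843197  -0.22329839  77.27078586
 109.67574175]
```

Call:
{"op": "servo_tool", "data": {"deltas": [[[0,0,0],-3],[[0,0,0],-6],[[0,0,0],-8],[[0,0,0],-8]]}}

```text
t: 15.7
tool_pos: [0.5098, -0.2651, 0.0872]
tcp_rot: [[-0.844, -0.536, -0.002], [-0.536, 0.844, -0.002], [0.003, -0.001, -1.0]]
force: [-11.1, -8.3, 7.7]
finger_gap: 0.0436
```

```bash
python3 -c "
from rig import bot;s=bot.sense();print(s['torque'],s['force'],s['tool_pos'],s['q'])"
```

```text
[-1.49529104  2.2046711   0.39233341] [-11.13483189  -8.30876686   7.6665861 ] [ 0.5097558  -0.26506325  0.0871945 ] [-29.92951168  -1.63577609 104.3146448   -0.17550508  77.35268504
 117.67741606]
```

Torque holds at 0.4–0.5 N m while the tool turned 16° more, so the pads are slipping on a cap at its stop. Releasing, and checking from a clear view.

Call:
{"op": "servo_tool", "data": {"deltas": [[[0,0,0],0],[[0,0,0],0],[[0,0,0],0],[[0,0,0],0],[[0,0,0.01],0],[[0,0,0.035],0],[[0,0,0.07],0],[[0,0,0.1],0]], "jaw": 0.6}}

```text
t: 16.37
tool_pos: [0.5105, -0.2637, 0.189]
tcp_rot: [[-0.843, -0.538, 0.0], [-0.538, 0.843, 0.0], [-0.0, 0.0, -1.0]]
force: [0.1, 0.5, 0.6]
finger_gap: 0.0744
```

Call:
{"op": "servo_tool", "data": {"deltas": [[[0,0.03,0.02],0],[[0,0.06,0.04],0],[[0,0.09,0.04],0],[[0,0.12,0.04],0],[[0,0.15,0.04],0],[[0,0.18,0.04],0],[[0,0.21,0.04],0],[[0,0.24,0.04],0]]}}

```text
t: 17.03
tool_pos: [0.5103, -0.0223, 0.2276]
tcp_rot: [[-0.843, -0.538, 0.001], [-0.538, 0.843, 0.0], [-0.001, -0.0, -1.0]]
force: [-0.0, 0.2, 0.8]
finger_gap: 0.0743
```

Call:
{"op": "servo_tool", "data": {"deltas": [[[0,0.03,0],0],[[0,0.06,0],0],[[0,0.09,0],0],[[0,0.12,0],0],[[0,0.15,0],0],[[0,0.18,0],0],[[0,0.2,0],0],[[0,0.2,0],0]]}}

```text
t: 17.7
tool_pos: [0.5102, 0.1792, 0.2273]
tcp_rot: [[-0.841, -0.541, 0.0], [-0.541, 0.841, 0.001], [-0.001, 0.001, -1.0]]
force: [0.8, 0.1, 0.4]
finger_gap: 0.0743
```

```bash
python3 - <<'E'
from h import *
out=[]
ims={}
for n,(x,y) in(("side",(350,130)),("top",(417,195))):
    im=imaging.read_camera(n);ims[n]=im;im=im[:,:,::-1];cv2.imwrite(f"pics/{n}5.png",im);out.append(cv2.resize(im[y-25:y+25,x-25:x+25],(400,400),interpolation=cv2.INTER_CUBIC))
cv2.imwrite("pics/s5.png",np.clip(np.hstack(out)*1.4,0,255).astype(np.uint8))
# overlay-free change test for bystanders
a=cv2.imread("pics/top4.png").astype(int);b=cv2.imread("pics/top5.png").astype(int);print(abs(a-b)[200:240,275:315].mean())
E
```

```text
1.735
```

View pics/s5.png

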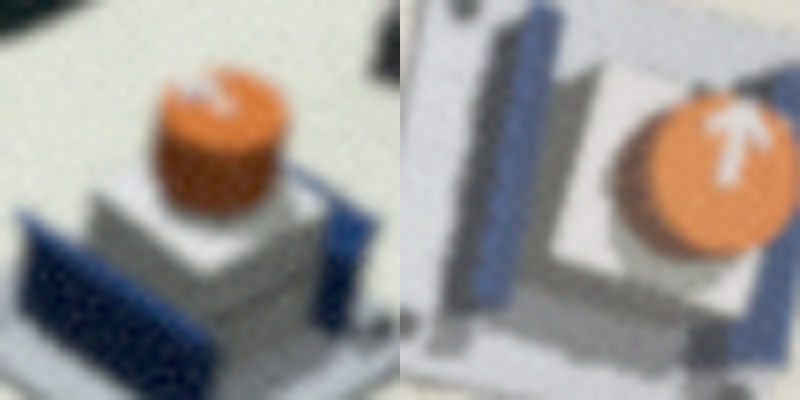

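View pics/top5.png

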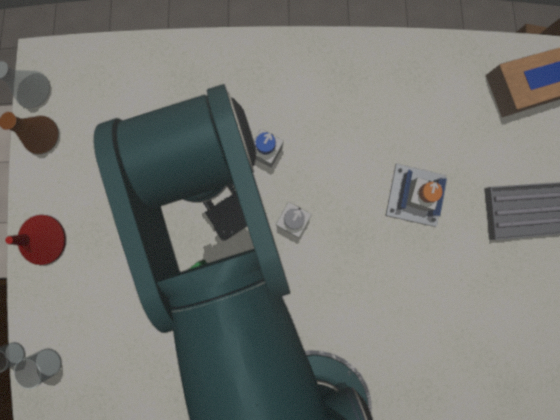

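The last view shows the jar upright in the brace, with the arrow from (433,193) to (435,182) pointing at the black mark by the front edge, near (429.5,181). The second, harder turn left it unchanged to within measurement. The blue and grey jars sit at the same pixels as at the start. Handing in.

```bash
python3 -c "
from rig import workorder;print(workorder.job_done())"
```

```text
the job is handed in; nothing more can be done
None
```

I carried the orange-capped jar by its cap into the brace, seated it on the floor, turned the cap clockwise to its stop and handed the job in at about 18 s. No verdict was reported.

- **Seating:** the floor was felt at the expected height (about 9 N of contact). In the last pictures the jar stands upright in the brace, and the gripper is about 0.4 m away.
- **Cap:** on the first turn the torque rose to about 0.5 N m, well above the cap's 0.18 N m. I gripped again and turned 16° more; the torque stayed at 0.4–0.5 N m and the arrow did not visibly move. I take that to mean the cap is at its stop and the pads were slipping on it.
- **Check that did not fully agree:** after the first turn, the top picture put the arrow about 3–8° anticlockwise of the mark, depending on how I measured it. A rough reading after the second turn gave about 3–4°. Both are within the 10° allowed and about the size of the picture's measuring error.
- **Other jars:** the blue-capped and grey-capped jars are at the same pixels as at the start.

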